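# Pump up the vacuum work holder

### The job

Make the vacuum work holder grip the plywood disc: push its vent lever a quarter turn until it is fully closed, then pump the spring plunger with full strokes until the indicator pin stands fully out, and let the plunger come back up. Only push with the fingertips: do not pull the plunger up, do not pump with the vent open, do not touch the pin, and leave the disc and the other things on the bench where they are.

Things in the scene. Friction and masses are not known exactly. Their poses are not given: they have to be found in the camera images.
- holder: Fixed grey base plate, 130 (x) x 400 (y) x 30 mm, any yaw. Origin: centre of underside, z up. On it, own frame, mm: pump barrel (50 dia., top z 100) at (0, -140); sleeve of the indicator pin (28 dia., top z 55) at (30, -55); brass vent valve at (-30, 5); rubber pad (90 dia., top z 36) with the disc at (8, 140). A thin copper tube lies along its +x side.
- plunger_top (a point): Centre of the top face of the plunger's black round cap (54 mm diameter, 12 mm thick, flat top), at z 145 mm when up. It moves with the plunger.
- plunger (a joint): Plunger depth, m: 0 up at rest, 0.024 bottom stop; straight down. A 500 N/m spring (12 N at the stop, plus friction 2-3 N) lifts it in 0.2 s when let go; negative = pulled up. The first stroke lifts the pin 16 to 28 mm, each next one 8 mm, if it goes at least 20 mm down (best to the stop) and comes back to under 3 mm; short strokes do not add up. 3 to 6 strokes are needed; more do no harm.
- pin (a joint): How far the indicator pin's end stands out of its sleeve, in m: it starts sunk in the bore, between -0.020 and 0 (flush), and stands fully out at about 0.042 (at least 0.037). It rises during the down strokes of the plunger, stops at 0.045, and stays where it is by friction.
- pin_tip (a point): Top end of the steel indicator pin (10 mm diameter), which rises vertically out of the dark bore in its sleeve: 55 mm above the bench when flush with the sleeve's top, about 97 mm when fully out.
- pin_rod: The indicator pin itself (a plain steel rod). Its origin is at the foot of the sleeve's axis at bench height when the pin is flush, and rises with the pin.
- vent (a joint): Angle of the vent lever in rad: it starts between 0 and 0.35 (open: 0 = pointing to the holder's -x, over the plate's edge); it turns clockwise seen from above, and 1.571 = closed, against its stop, pointing to the holder's +y (towards the disc). Stiff (0.1 N m, about 2 N at the tip): it stays where it is left.
- lever_tip (a point): Outer end of the vent lever, a flat steel bar 14 mm wide and 14 mm high (z 74 to 88 mm above the bench), at mid height. It reaches 72 mm from its pivot.
- lever_pivot (a point): Axis of the vent lever, at the bar's mid height (81 mm above the bench). The brass valve body under the bar is 66 mm high.
- disc: Plywood workpiece disc, 110 mm diameter, 12 mm thick, lying loose on the rubber pad (its top 48 mm above the bench). Origin: centre of its underside. To be left alone.
- candle_a: Cream pillar candle, 70 mm diameter, 110 mm tall, loose, behind the holder. Origin: centre of underside. Bystander.
- candle_b: Cream pillar candle, 60 mm diameter, 75 mm tall, loose, behind the holder. Origin: centre of underside. Bystander.
- tealight: Small cream tea light, 38 mm diameter, 22 mm tall, standing loose on the holder's base plate between lever and disc. Origin: centre of underside. Bystander.
- tape: Black roll of tape lying flat, 96 mm diameter, 24 mm high, loose, in front of the holder. Origin: centre of underside. Bystander.
- screwdriver: Screwdriver lying in front of the holder, about 200 mm long, loose. Bystander.
- drill: Cordless drill standing on its battery, about 205 mm tall, loose, beyond the pump's end of the holder. Origin: centre of underside. Bystander.
- battery: Black battery pack, 115 x 75 x 64 mm, loose, on the left. Origin: centre of underside. Bystander.

How it is judged (in metres and radians):
On the way, in this order (a step that is already met when the one before it is completed fails the run):
1. the vent lever is closed (beyond 1.4 rad) (value of joint vent above 1.4 rad), for 0.2 s.
2. the indicator pin stands fully out (over 37 mm) (value of joint pin above 0.037 m), for 0.1 s.
At the end, for the whole second after the job is handed in: The indicator pin stands at least 37 of its 42 mm out, the vent lever is closed (over 1.4 of 1.571 rad), the plunger is back up (within 4 mm), and the disc and all bystanders are within 20 mm of where they started, the disc at rest (value of joint pin above 0.037 m and value of joint vent above 1.4 rad and value of joint plunger below 0.004 m and linear speed of disc below 0.02 m/s and distance of each of disc, candle_a, candle_b, tealight, tape, screwdriver, drill, battery from where it was at the start of the episode below 0.02 m); the robot touches nothing.
It fails at once if the plunger was pressed more than 8 mm while the vent was open (value of joint plunger above 0.008 m and value of joint vent below 1.3 rad).
It fails at once if the plunger was pulled up more than 3 mm past its rest (value of joint plunger below -0.003 m).
It fails at once if the robot touched the indicator pin (contact force between any of the arm, the fingers and pin_rod above 0.5 N).
It fails at once if the disc or a bystander was lifted, moved over 20 mm or knocked over (distance of any of disc, candle_a, candle_b, tealight, tape, screwdriver, drill, battery from where it was at the start of the episode above 0.02 m).
It also fails if it takes over 64 s, if anything falls off the work surface, if the arm or the gripper's body presses on something with over 40 N, if the wrist force passes 120 N, or if a joint passes its speed limit or range.

### The arm

A 6-joint arm with a two-finger parallel gripper is mounted at the origin on the work surface. World frame = base frame: x ahead of the robot, y to its left, z up, the work surface at z = 0. Lengths are in mm, angles in rad, forces in N, time in s.
With the tool pointing down it reaches from about 350 to 775 mm from the base axis. Payload 7.3 kg.
Tool frame: the origin (TCP) lies between the finger pads; the fingertips stand 17 mm ahead of it and the grasp point (between the pads) lies 2 mm behind it; z points along the fingers, y is the direction in which the jaws open and shut (so a half turn about z gives the same grasp; the last joint's range is limited). The gripper opens to 92 mm and grips with 3 to 60 N. Pads are 19 mm wide; open, the fingers measure 130 mm over their backs; the gripper's body (75 mm by 190 mm) begins 47 mm behind the grasp point.
Start: joints at [-1.351, 0.342, 1.524, -0, 1.275, -0.146], TCP at [187.813, -490.275, 243.741] pointing down, gripper open.
Joint ranges: [-2.53, 2.53], [-0.77, 2.02], [0.04, 2.7], [-1, 4.14], [0.28, 2.66], [-3.11, 3.11]. Speed limits (rad/s): [2.57, 2.57, 3.14, 3.14, 3.14, 3.14].

### API

Orientations are given as [roll, pitch, yaw] about the fixed x, y, z axes, in that order (R = Rz(yaw) Ry(pitch) Rx(roll)).
In Python, from plant import get_obs, capture, get_calibration, close_job gives the robot as it stands.
- The arm moves only by the tool carry_out, never from a script. Its argument "moves" is one flat list of numbers, 7 for each row, row after row: the shift along the tool's x, y, z normalised to -1 to 1, where 1 is 40 cm, then the turn, a rotation vector about the tool's x, y, z normalised to -1 to 1, where 1 is 30 degrees, then the opening, from 0 (shut) to 1 (fully open). A call has exactly 8 rows; each row is the pose to reach, as a shift and turn from the pose measured when the call began, along the tool's axes at that moment; what a row does not reach only later rows make up. A row lasts 1/10 s, in which the tool goes at most 50 mm and 8.59 degrees, less where a joint would pass 70% of its speed; a pose out of reach is approached as far as the arm can. A call with a number of a shift or a turn outside -1 to 1 is refused whole. A call with a gripper value outside its range is refused whole. The fingers move at their own pace and stop on an object; the grip force is fixed at half the most. Time passes only in rows, so rows that repeat a pose let the fingers close, or fill a call up. It gives the time, the measured TCP pose, the force and the opening at its end, in the units of the state.
- get_obs(): the state, without advancing time (a new reading comes with each control period).
- capture(name): name is "side" or "top" or "wrist"; returns the picture (480x640x3 uint8, red, green, blue); there is no depth.
- get_calibration(name): a dict with "vfov" (degrees; the focal length in pixels is half the picture's height over the tangent of half this angle, whatever the lens; pixels are square), "cx", "cy" (the principal point, pixels), "cam_to_world" (4x4, takes a point from camera to world coordinates). Camera axes: x right, y up, looking along -z (the intrinsics and any distortion apply to the point x, -y, -z); pixel columns grow to the right and rows downward; lengths in mm; the calibration is good to about 2 mm. A picture is of the moment at which its call begins: read the wrist's pose just before it. get_calibration takes no time and is no camera call; for the wrist camera it gives the pose at the moment of the call.
- close_job(): hands the job in, once; it reports no verdict.
The state is a dict: "time": time; "joint_positions": joint angles; "dq": joint speeds; "tau": joint torques, N m; "tool_pos": TCP position; "tcp_rot": TCP orientation; "contact_force": force on the tool from outside, world axes, zero at the start; "moment": the same for the moment, N m; "grip_width": finger opening in mm.
Only numpy, scipy, OpenCV 4.12 (cv2) and the standard library are available. Lean on these libraries where they do the work, as an engineer would, in place of code of your own. Each camera call takes 0.05 s, during which the arm holds its last target.

## Working session

There is one attempt and no reset: what is moved stays moved. The work goes in short steps, Python scripts to look and compute and a tool call to move; the robot and the scene stay as the last step left them, time stands still between calls to the robot, and variables do not carry over. Pictures are saved under pics/ and viewed, and the job is handed in when it is done.

Besides the shell and the picture viewer there is one more tool, called after "Request:" as name(argument=value, ...) on one line, values as JSON. carry_out: Moves the arm, as the interface text tells. Scaled input: -1 to 1 covers 40 cm each way for a shift and 30 degrees each way for a turn. Its arguments: {"type":"object","properties":{"moves":{"type":"array","items":{"type":"number"}}},"required":["moves"]}

```bash
mkdir -p pics; ls; python3 - <<'E'
from plant import *
import cv2
for n in ("side","top"):
    im=capture(n); cv2.imwrite(f"pics/{n}0.png",im[:,:,::-1]); print(n,get_calibration(n))
print(get_obs())
E
```

```text
pics
side {'vfov': 53.32806943649273, 'cx': 320.83598470862205, 'cy': 237.077225281188, 'cam_to_world': array([[-9.90398634e-01,  6.02064621e-02, -1.24441664e-01,
         4.13574161e+02],
       [-1.36907797e-01, -5.51889277e-01,  8.22602262e-01,
         1.09323875e+03],
       [-1.91520480e-02,  8.31741190e-01,  5.54833120e-01,
         8.33555067e+02],
       [ 0.00000000e+00,  0.00000000e+00,  0.00000000e+00,
         1.00000000e+00]])}
top {'vfov': 55.79085234268539, 'cx': 311.011295854756, 'cy': 238.5262741997271, 'cam_to_world': array([[ 1.75179179e-02,  9.84034957e-01, -1.77111056e-01,
         4.00379562e+02],
       [-9.99599770e-01,  1.33012415e-02, -2.49674994e-02,
         1.37880875e+01],
       [-2.22130953e-02,  1.77477549e-01,  9.83874127e-01,
         1.04798328e+03],
       [ 0.00000000e+00,  0.00000000e+00,  0.00000000e+00,
         1.00000000e+00]])}
{'time': 0.1, 'joint_positions': array([-1.35099293e+00,  3.42644600e-01,  1.52489770e+00,  4.35296149e-07,
        1.27539977e+00, -1.46051310e-01]), 'dq': array([-0.00011217, -0.00103852, -0.00264447,  0.00066689,  0.00034938,
       -0.00061177]), 'tau': array([ 1.88596183e-03, -4.32004201e+01, -2.44693083e+01,  7.19467713e-02,
        5.26917621e-02, -5.56772795e-05]), 'tool_pos': array([ 187.7405963 , -489.93117843,  243.12713261]), 'tcp_rot': array([-3.14025767e+00, -1.96795487e-04,  3.65854451e-01]), 'contact_force': array([ 0.16711396,  0.69112346, -0.35197945]), 'moment': array([ 0.03807169,  0.04293092, -0.01082587]), 'grip_width': 91.8477767413624}
```

View pics/side0.png

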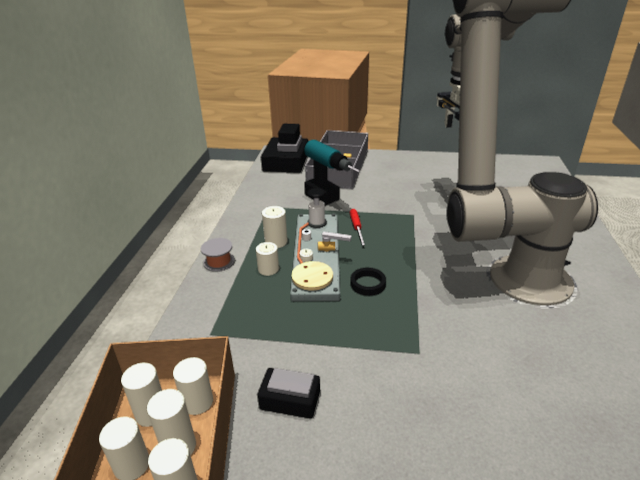

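View pics/top0.png

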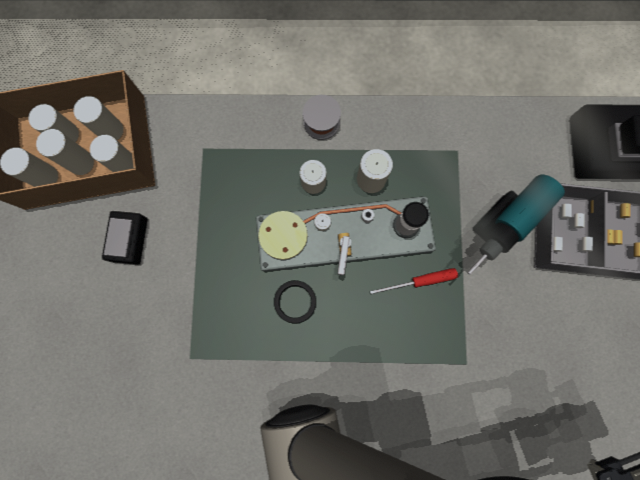

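The top view shows the holder lying along about world y: plunger cap at (415,214), pin sleeve (368,215), lever from (346,238) to (341,273), and disc (282,235). I'll zoom in for accuracy.

```bash
python3 - <<'E'
import cv2
im=cv2.imread("pics/top0.png"); c=im[180:300,250:450]; cv2.imwrite("pics/topz.png",cv2.resize(c,None,fx=4,fy=4,interpolation=cv2.INTER_CUBIC))
im=cv2.imread("pics/side0.png"); c=im[190:310,250:400]; cv2.imwrite("pics/sidez.png",cv2.resize(c,None,fx=5,fy=5,interpolation=cv2.INTER_CUBIC))
E
```

```text
(no output)
```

View pics/topz.png

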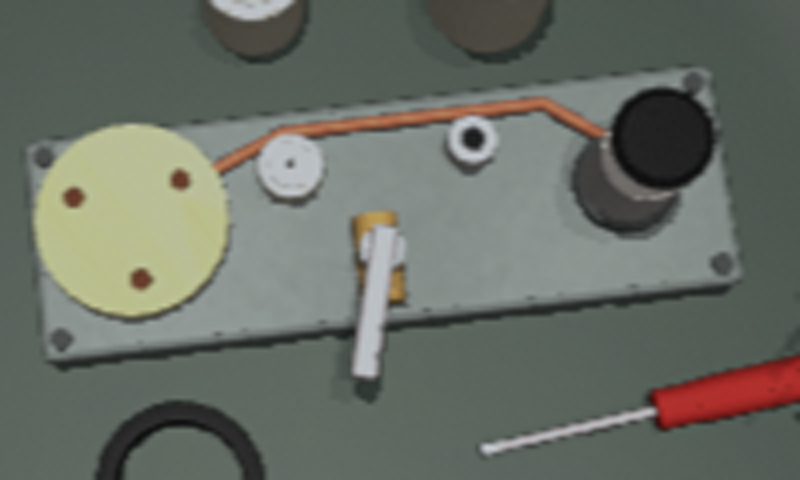

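View pics/sidez.png

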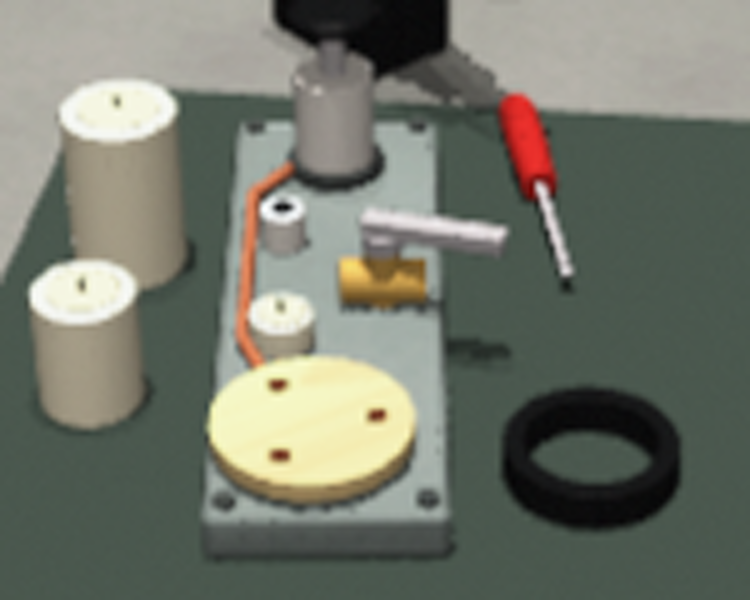

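```bash
cat > h.py <<'E'
import numpy as np
from plant import *
def ray(n,px):
    c=get_calibration(n); f=240/np.tan(np.radians(c['vfov']/2)); T=c['cam_to_world']
    d=T[:3,:3]@np.array([(px[0]-c['cx'])/f,-(px[1]-c['cy'])/f,-1]); return T[:3,3],d
def at(n,px,z):
    o,d=ray(n,px); return (o+d*(z-o[2])/d[2])[:2]
def proj(n,P):
    c=get_calibration(n); f=240/np.tan(np.radians(c['vfov']/2)); T=c['cam_to_world']
    p=T[:3,:3].T@(np.asarray(P)-T[:3,3]); return np.array([c['cx']+f*p[0]/-p[2], c['cy']-f*p[1]/-p[2]])
E
python3 - <<'E'
from h import *
from scipy.optimize import least_squares
zt=lambda u,v:(250+(u+.5)/4-.5,180+(v+.5)/4-.5)
zs=lambda u,v:(250+(u+.5)/5-.5,190+(v+.5)/5-.5)
obs=[("top",zt(663,136),(0,-140,145),'cap'),("top",zt(473,139),(30,-55,55),'bore'),("top",zt(132,220),(8,140,48),'disc'),
("top",zt(27,148),(65,200,30),'c1'),("top",zt(708,70),(65,-200,30),'c2'),("top",zt(740,280),(-65,-200,30),'c3'),("top",zt(46,358),(-65,200,30),'c4'),
("side",zs(283,208),(30,-55,55),'bore'),("side",zs(312,419),(8,140,48),'disc'),("side",zs(208,523),(65,200,30),'c1'),("side",zs(450,520),(-65,200,30),'c4')]
W=[np.array(at(n,p,P[2])) for n,p,P,_ in obs]
def R(a): return np.array([[np.cos(a),-np.sin(a)],[np.sin(a),np.cos(a)]])
def f(q): return np.concatenate([q[:2]+R(q[2])@np.array(P[:2])-w for (n,p,P,_),w in zip(obs,W)])
s=least_squares(f,[500,0,0.05],loss='soft_l1',f_scale=3); print(s.x)
for (n,p,P,l),w,e in zip(obs,W,f(s.x).reshape(-1,2)): print(n,l,w.round(1),e.round(1))
q=s.x
H=lambda x,y:(q[:2]+R(q[2])@[x,y]).round(1)
print('piv',H(-30,5),'cap',H(0,-140),'pin',H(30,-55))
for n,t in(("top",zt(366,376)),("side",zs(505,234))):
  tip=at(n,t,88); v=R(q[2]).T@(tip-q[:2])-[-30,5]; print('tip',tip,v,np.hypot(*v),'vent',np.arctan2(v[1],-v[0]))
for l,u,z in(('tea',zt(290,163),52),('ca',(376,157),110),('cb',(313,168),75),('tape',(295,302),24)): 
  w=at("top",u,z);print(l,w,R(q[2]).T@(w-q[:2]))
E
```

```text
[ 5.98688921e+02 -3.61557943e+01  1.30058531e-01]
top cap [ 617.3 -174.7] [-0.4 -0.3]
top bore [635.8 -87.5] [-0.3  0.7]
top disc [588.4 103.2] [0.  0.5]
top c1 [633.3 166.7] [3.9 3.9]
top c2 [ 684.3 -225.4] [ 4.8 -0.6]
top c3 [ 561.9 -240. ] [-1.8 -2.9]
top c4 [511.8 151.2] [-3.5  2.6]
side bore [636.1 -87.7] [-0.6  0.9]
side disc [589.3 103.6] [-0.8  0.1]
side c1 [633.4 172.7] [ 3.8 -2.1]
side c4 [510. 156.] [-1.7 -2.3]
piv [568.3 -35.1] cap [ 616.8 -175. ] pin [635.6 -86.8]
tip [498.47643479 -27.00782085] [-68.17970193  17.06748826] 70.28350382737106 vent 0.2452901033368143
tip [498.02446483 -24.60942723] [-68.31680179  19.50424274] 71.04646995087727 vent 0.2780987712710204
tea [621.46161233  14.80334922] [29.18936201 47.5753182 ]
ca [ 750.5478961  -100.05861553] [142.28872377 -83.05803884]
cb [736.38401052  36.83364268] [145.99831739  54.51501421]
tape [439.71891429  73.12532339] [-143.45448858  128.97532933]
```

Both cameras agree to within 1 mm on the cap, bore and disc, and the vent is at about 0.26 rad. The plan is to shut the gripper and turn it to yaw 1.70, so tool x is holder +y and tool y is holder +x. Then I push the lever around and pump.

```bash
cat >> h.py <<'E'
from scipy.spatial.transform import Rotation as Ro
q0=np.array([598.7,-36.1]); a0=0.130
def Hw(x,y): c,s=np.cos(a0),np.sin(a0); return q0+np.array([c*x-s*y,s*x+c*y])
def wH(p): c,s=np.cos(a0),np.sin(a0); d=np.asarray(p)[:2]-q0; return np.array([c*d[0]+s*d[1],-s*d[0]+c*d[1]])
def status():
    o=get_obs(); print('t',o['time'],'pos',o['tool_pos'].round(1),'H',wH(o['tool_pos']).round(1),'rpy',o['tcp_rot'].round(4),'F',o['contact_force'].round(1),'grip',round(o['grip_width'],1)); return o
def mv(x,y,z,yaw=1.7008):
    o=get_obs(); R=Ro.from_euler('xyz',o['tcp_rot']); T=Ro.from_euler('xyz',[np.pi,0,yaw])
    d=R.inv().apply(np.r_[Hw(x,y),z]-o['tool_pos']); w=(R.inv()*T).as_rotvec(degrees=True)
    print((x,y,z),'shift',(d/400).round(4),'turn',(w/30).round(4))
E
python3 - <<'E'
from h import *
status(); mv(-98,-32,243)
for u,z in(((475,268),170),((550,190),190),((490,225),100)): print(at("top",u,z),wH(at("top",u,z)))
E
```

```text
t 0.1 pos [ 187.7 -489.9  243.1] H [-466.3 -396.7] rpy [-3.1403e+00 -2.0000e-04  3.6590e-01] F [ 0.2  0.7 -0.4] grip 91.8
(-98, -32, 243) shift [ 1.1084 -0.6714  0.0014] turn [-1.9000e-03 -2.0000e-03 -2.5496e+00]
[ 504.91619279 -281.48200024] [-124.8023347 -231.1538574]
[ 656.62836605 -425.96065709] [   6.90030832 -394.0804655 ]
[ 605.25770822 -340.76389726] [ -32.99246953 -302.9432138 ]
```

Request:
carry_out(moves=[0.1,-0.06,0,0,0,-0.14,0,0.2,-0.12,0,0,0,-0.28,0,0.3,-0.18,0,0,0,-0.42,0,0.4,-0.24,0,0,0,-0.56,0,0.5,-0.3,0,0,0,-0.7,0,0.6,-0.36,0,0,0,-0.84,0,0.65,-0.39,0,0,0,-1,0,0.65,-0.39,0,0,0,-1,0])

```text
time: 0.9
tool_pos: [375.9, -248.8, 243.2]
tcp_rot: [-3.14, -0.002, 0.895]
contact_force: [-0.2, -0.9, -0.8]
grip_width: 32.1
```

```bash
python3 -c "
from h import *
status(); mv(-98,-32,200)"
```

```text
t 0.9 pos [ 375.9 -248.8  243.2] H [-248.5 -182.1] rpy [-3.1399e+00 -1.5000e-03  8.9510e-01] F [-0.2 -0.9 -0.8] grip 32.1
(-98, -32, 200) shift [ 0.531  -0.0099  0.1088] turn [-0.0019 -0.0041 -1.5388]
```

Request:
carry_out(moves=[0.1,-0.002,0,0,0,-0.2,0,0.2,-0.004,0,0,0,-0.4,0,0.3,-0.006,0,0,0,-0.6,0,0.4,-0.008,0.03,0,0,-0.8,0,0.48,-0.01,0.06,0,0,-1,0,0.53,-0.01,0.1,0,0,-1,0,0.53,-0.01,0.11,0,0,-1,0,0.53,-0.01,0.11,0,0,-1,0])

```text
time: 1.7
tool_pos: [504.6, -81.6, 198.7]
tcp_rot: [-3.138, -0.002, 1.418]
contact_force: [-0.7, -0.2, 0.7]
grip_width: 0.5
```

```bash
python3 -c "
from h import *
status(); mv(-98,-32,120)"
```

```text
t 1.7 pos [504.6 -81.6 198.7] H [-99.2 -32.9] rpy [-3.1385e+00 -1.9000e-03  1.4178e+00] F [-0.7 -0.2  0.7] grip 0.5
(-98, -32, 120) shift [0.0027 0.0027 0.1967] turn [-0.0054 -0.0045 -0.5405]
```

Request:
carry_out(moves=[0.003,0.003,0.05,0,0,-0.2,0,0.003,0.003,0.1,0,0,-0.4,0,0.003,0.003,0.15,0,0,-0.54,0,0.003,0.003,0.2,-0.005,-0.005,-0.54,0,0.003,0.003,0.2,-0.005,-0.005,-0.54,0,0.003,0.003,0.2,-0.005,-0.005,-0.54,0,0.003,0.003,0.2,-0.005,-0.005,-0.54,0,0.003,0.003,0.2,-0.005,-0.005,-0.54,0])

```text
time: 2.5
tool_pos: [506.4, -80.9, 119.9]
tcp_rot: [3.14, 0.001, 1.7]
contact_force: [-0.7, -0.4, -0.1]
grip_width: 0.5
```

```bash
python3 - <<'E'
from h import *
import cv2
status(); mv(-98,-32,85)
for n,(r0,r1,c0,c1) in (("side",(150,310,230,430)),("top",(160,310,250,450))):
    im=capture(n)[:,:,::-1]; cv2.imwrite(f"pics/{n}1.png",cv2.resize(im[r0:r1,c0:c1],None,fx=3.7,fy=3.7,interpolation=cv2.INTER_CUBIC))
cv2.imwrite("pics/w1.png",capture("wrist")[:,:,::-1])
E
```

```text
t 2.5 pos [506.4 -80.9 119.9] H [-97.4 -32.5] rpy [3.1398e+00 1.3000e-03 1.7000e+00] F [-0.7 -0.4 -0.1] grip 0.5
(-98, -32, 85) shift [ 0.0013 -0.0017  0.0873] turn [ 0.0034  0.0024 -0.0015]
```

View pics/side1.png

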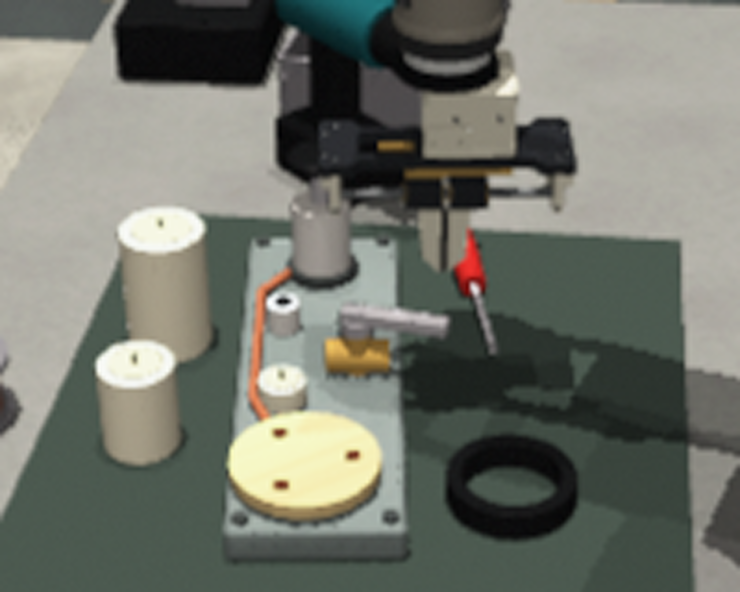

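View pics/w1.png

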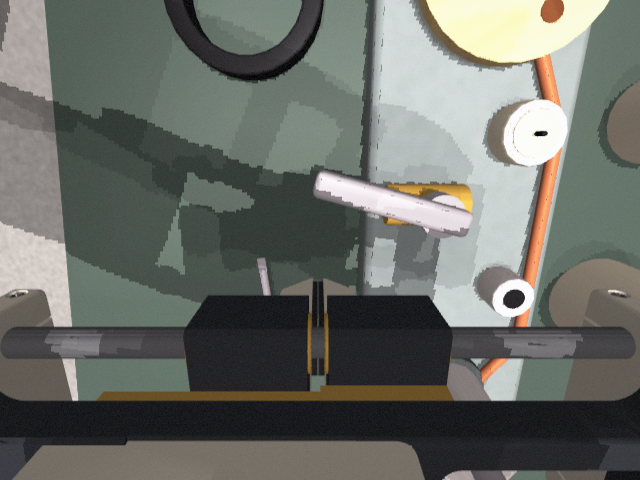

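The side view shows the shut fingertips at zoomed (445,265), on the pump side of the lever, with everything in place. Next I lower and begin the push.

Request:
carry_out(moves=[0,0,0.045,0,0,0,0,0,0,0.087,0,0,0,0,0.03,0.005,0.087,0,0,0,0,0.06,0.01,0.087,0,0,0,0,0.08,0.013,0.087,0,0,0,0,0.103,0.019,0.087,0,0,0,0,0.125,0.025,0.087,0,0,0,0,0.125,0.025,0.087,0,0,0,0])

```text
time: 3.45
tool_pos: [509.9, -28.3, 84.9]
tcp_rot: [3.14, 0.001, 1.702]
contact_force: [-0.9, -0.4, 0.2]
grip_width: 0.3
```

```bash
python3 - <<'E'
from h import *
import cv2
status(); mv(-79,29,85);mv(-68,38,85);mv(-59,42,85);mv(-51,44,85)
for n,(r0,r1,c0,c1) in (("side",(150,310,230,430)),):
    im=capture(n)[:,:,::-1]; cv2.imwrite(f"pics/{n}2.png",cv2.resize(im[r0:r1,c0:c1],None,fx=3.7,fy=3.7,interpolation=cv2.INTER_CUBIC))
E
```

```text
t 3.45 pos [509.9 -28.3  84.9] H [-87.   19.2] rpy [3.1399e+00 6.0000e-04 1.7018e+00] F [-0.9 -0.4  0.2] grip 0.3
(-79, 29, 85) shift [ 0.0245  0.0201 -0.0001] turn [0.0033 0.0011 0.0019]
(-68, 38, 85) shift [ 0.0469  0.0476 -0.0001] turn [0.0033 0.0011 0.0019]
(-59, 42, 85) shift [ 0.0569  0.0701 -0.0001] turn [0.0033 0.0011 0.0019]
(-51, 44, 85) shift [ 0.0619  0.0901 -0.    ] turn [0.0033 0.0011 0.0019]
```

View pics/side2.png

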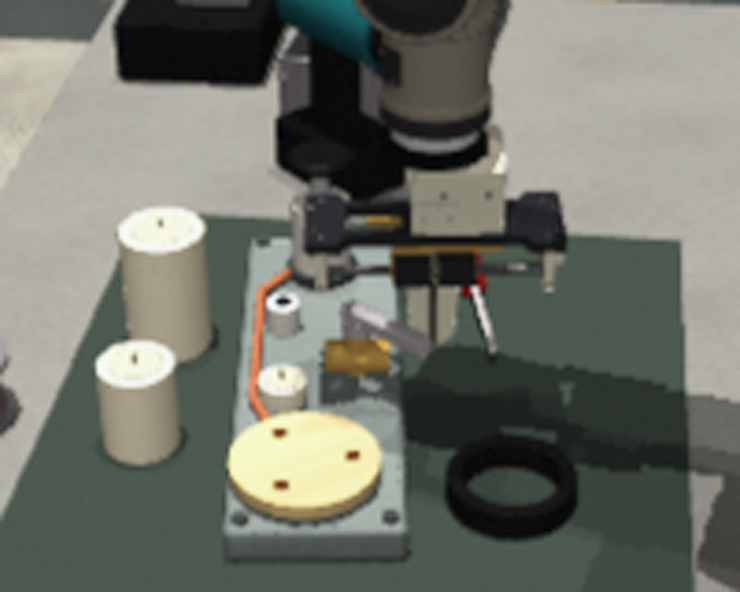

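The lever is turning ahead of the fingers, with its tip now at zoomed (425,350). I'll continue along the arc.

Request:
carry_out(moves=[0.012,0.01,0,0,0,0,0,0.025,0.02,0,0,0,0,0,0.036,0.034,0,0,0,0,0,0.047,0.048,0,0,0,0,0,0.052,0.059,0,0,0,0,0,0.057,0.07,0,0,0,0,0,0.06,0.08,0,0,0,0,0,0.06,0.082,0,0,0,0,0])

```text
time: 4.3
tool_pos: [539.3, -0.3, 84.6]
tcp_rot: [3.141, 0.0, 1.702]
contact_force: [-2.0, 0.3, -0.0]
grip_width: 0.8
```

```bash
python3 - <<'E'
from h import *
import cv2
status(); mv(-51,44,85)
for n,(r0,r1,c0,c1) in (("side",(190,310,260,410)),):
    im=capture(n)[:,:,::-1]; cv2.imwrite(f"pics/{n}3.png",cv2.resize(im[r0:r1,c0:c1],None,fx=5,fy=5,interpolation=cv2.INTER_CUBIC))
E
```

```text
t 4.3 pos [ 5.393e+02 -3.000e-01  8.460e+01] H [-54.3  43.2] rpy [3.1407 0.     1.7018] F [-2.   0.3 -0. ] grip 0.8
(-51, 44, 85) shift [ 0.0021  0.0082 -0.001 ] turn [0.0017 0.     0.0019]
```

View pics/side3.png

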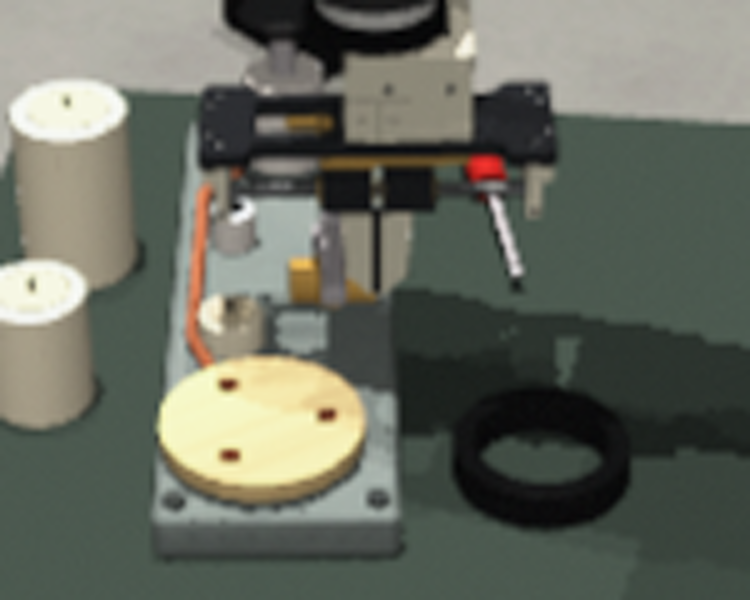

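Request:
carry_out(moves=[0,0.003,0,0,0,0,0,0,0.006,0,0,0,0,0,0,0.009,0,0,0,0,0,0,0.012,0,0,0,0,0,0,0.014,0,0,0,0,0,0,0.016,0,0,0,0,0,0,0.016,0,0,0,0,0,0,0.016,0,0,0,0,0])

```text
time: 5.15
tool_pos: [540.2, 0.0, 84.6]
tcp_rot: [-3.131, -0.001, 1.702]
contact_force: [-20.3, -5.8, 14.7]
grip_width: 0.6
```

```bash
python3 - <<'E'
from h import *
import cv2
status()
for n,(r0,r1,c0,c1) in (("side",(190,310,260,410)),):
    im=capture(n)[:,:,::-1]; cv2.imwrite(f"pics/{n}4.png",cv2.resize(im[r0:r1,c0:c1],None,fx=5,fy=5,interpolation=cv2.INTER_CUBIC))
for y,z in((5,88),(77,88)): print((proj("side",[*Hw(-30,y),z])-[260,190])*5)
E
```

```text
t 5.15 pos [540.2   0.   84.6] H [-53.3  43.4] rpy [-3.1308e+00 -1.3000e-03  1.7020e+00] F [-20.3  -5.8  14.7] grip 0.6
[331.39920449 214.5151189 ]
[331.67840129 286.94970064]
```

View pics/side4.png

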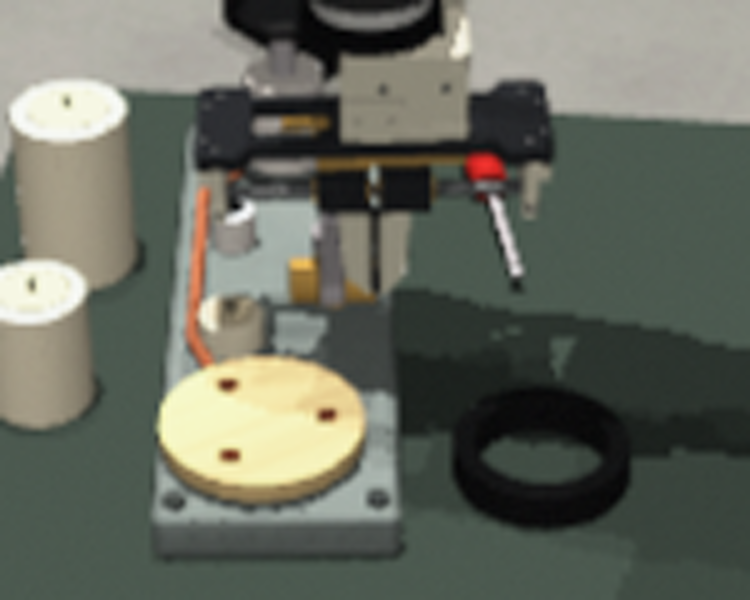

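There is 21 N of resistance at the stop, and the lever's axis in the image is at column 331, as predicted for closed. I'll back off and rise.

Request:
carry_out(moves=[0,-0.03,0,0,0,0,0,0,-0.06,0,0,0,0,0,0,-0.06,-0.1,0,0,0,0,0,-0.06,-0.2,0,0,0,0,0,-0.06,-0.3,0,0,0,0,0,-0.06,-0.3,0,0,0,0,0,-0.06,-0.3,0,0,0,0,0,-0.06,-0.3,0,0,0,0])

```text
time: 6.0
tool_pos: [517.1, -3.0, 203.7]
tcp_rot: [-3.129, -0.002, 1.702]
contact_force: [-0.6, -0.4, -0.3]
grip_width: 0.6
```

```bash
python3 - <<'E'
from h import *
status(); mv(0,-140,190)
E
```

```text
t 6.0 pos [517.1  -3.  203.7] H [-76.6  43.4] rpy [-3.1291e+00 -1.9000e-03  1.7020e+00] F [-0.6 -0.4 -0.3] grip 0.6
(0, -140, 190) shift [-0.4588  0.1914  0.0309] turn [-0.0239 -0.0037  0.0023]
```

Request:
carry_out(moves=[-0.1,0.042,0,-0.01,0,0,0,-0.2,0.084,0,-0.02,0,0,0,-0.3,0.126,0,-0.024,-0.004,0.002,0,-0.4,0.167,0,-0.024,-0.004,0.002,0,-0.459,0.191,0.01,-0.024,-0.004,0.002,0,-0.459,0.191,0.03,-0.024,-0.004,0.002,0,-0.459,0.191,0.03,-0.024,-0.004,0.002,0,-0.459,0.191,0.03,-0.024,-0.004,0.002,0])

```text
time: 6.8
tool_pos: [615.9, -173.7, 189.2]
tcp_rot: [-3.139, -0.002, 1.702]
contact_force: [0.9, -0.2, -0.8]
grip_width: 0.6
```

```bash
python3 - <<'E'
from h import *
import cv2
status(); mv(0,-140,162);mv(0,-140,138)
for n,(r0,r1,c0,c1) in (("side",(140,300,240,440)),("top",(160,310,250,450))):
    im=capture(n)[:,:,::-1]; cv2.imwrite(f"pics/{n}5.png",cv2.resize(im[r0:r1,c0:c1],None,fx=3.7,fy=3.7,interpolation=cv2.INTER_CUBIC))
E
```

```text
t 6.8 pos [ 615.9 -173.7  189.2] H [  -0.8 -138.7] rpy [-3.1392e+00 -1.7000e-03  1.7018e+00] F [ 0.9 -0.2 -0.8] grip 0.6
(0, -140, 162) shift [-0.0035  0.0021  0.0679] turn [-0.0045 -0.0032  0.0019]
(0, -140, 138) shift [-0.0036  0.0023  0.1279] turn [-0.0045 -0.0032  0.0019]
```

View pics/side5.png

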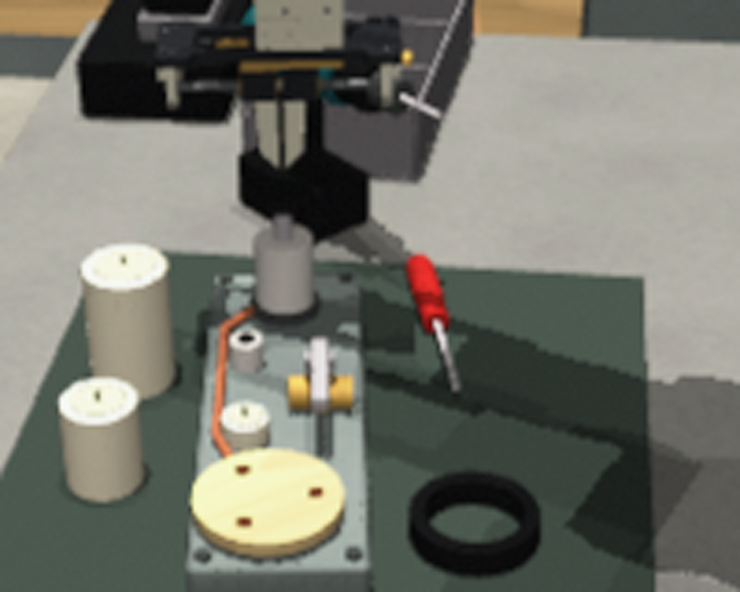

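View pics/top5.png

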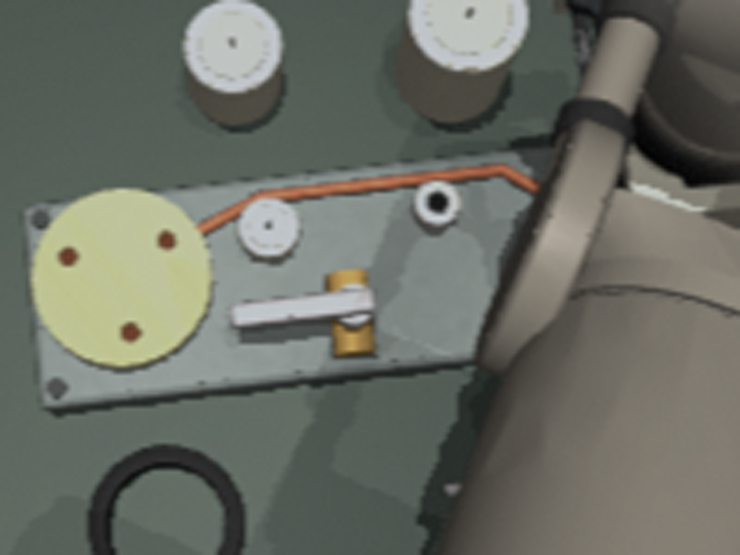

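The top view shows the lever parallel to the plate and pointing at the disc (zoomed (372,300) to (235,315)), so it is closed. First stroke next.

Request:
carry_out(moves=[-0.003,0.002,0.05,-0.004,-0.003,0.002,0,-0.003,0.002,0.09,-0.004,-0.003,0.002,0,-0.003,0.002,0.12,-0.004,-0.003,0.002,0,-0.003,0.002,0.132,-0.004,-0.003,0.002,0,-0.003,0.002,0.138,-0.004,-0.003,0.002,0,-0.003,0.002,0.142,-0.004,-0.003,0.002,0,-0.003,0.002,0.142,-0.004,-0.003,0.002,0,-0.003,0.002,0.142,-0.004,-0.003,0.002,0])

```text
time: 7.7
tool_pos: [618.1, -174.0, 138.2]
tcp_rot: [3.136, 0.004, 1.703]
contact_force: [-5.5, 2.1, 17.7]
grip_width: 0.7
```

```bash
python3 - <<'E'
from h import *
import cv2
status(); mv(0,-140,170);mv(0,-140,133)
for n,(r0,r1,c0,c1) in (("side",(140,300,240,440)),):
    im=capture(n)[:,:,::-1]; cv2.imwrite(f"pics/{n}6.png",cv2.resize(im[r0:r1,c0:c1],None,fx=3.7,fy=3.7,interpolation=cv2.INTER_CUBIC))
E
```

```text
t 7.7 pos [ 618.1 -174.   138.2] H [   1.3 -139.2] rpy [3.1356 0.0037 1.7026] F [-5.5  2.1 17.7] grip 0.7
(0, -140, 170) shift [-0.0022 -0.0029 -0.0796] turn [0.0114 0.007  0.0036]
(0, -140, 133) shift [-0.0019 -0.0034  0.0129] turn [0.0114 0.007  0.0036]
```

View pics/side6.png

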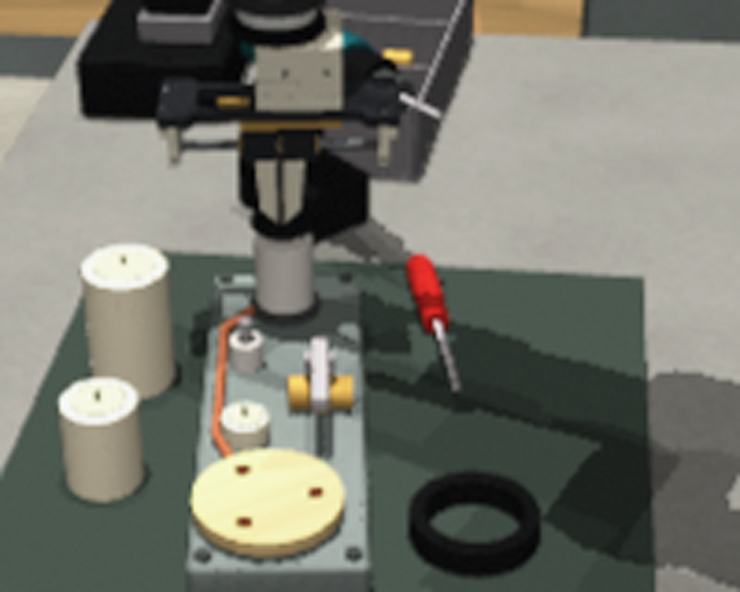

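At the bottom stop (z 138, 18 N) the pin has begun to emerge at zoomed (246,325). Each call is now a full up-and-down stroke.

Request:
carry_out(moves=[-0.002,-0.003,-0.05,0.01,0.007,0.004,0,-0.002,-0.003,-0.08,0.01,0.007,0.004,0,-0.002,-0.003,-0.08,0.01,0.007,0.004,0,-0.002,-0.003,-0.08,0.01,0.007,0.004,0,-0.002,-0.003,-0.04,0.01,0.007,0.004,0,-0.002,-0.003,0,0.01,0.007,0.004,0,-0.002,-0.003,0.012,0.01,0.007,0.004,0,-0.002,-0.003,0.012,0.01,0.007,0.004,0])

```text
time: 8.55
tool_pos: [617.9, -175.0, 138.0]
tcp_rot: [3.137, 0.003, 1.701]
contact_force: [-8.2, 2.6, 30.8]
grip_width: 0.8
```

```bash
python3 - <<'E'
from h import *
import cv2
status(); mv(0,-140,170);mv(0,-140,133)
for n,(r0,r1,c0,c1) in (("side",(140,300,240,440)),):
    im=capture(n)[:,:,::-1]; cv2.imwrite(f"pics/{n}7.png",cv2.resize(im[r0:r1,c0:c1],None,fx=3.7,fy=3.7,interpolation=cv2.INTER_CUBIC))
E
```

```text
t 8.55 pos [ 617.9 -175.   138. ] H [   1.  -140.2] rpy [3.1366e+00 2.5000e-03 1.7009e+00] F [-8.2  2.6 30.8] grip 0.8
(0, -140, 170) shift [ 0.0004 -0.0021 -0.0799] turn [0.0095 0.0048 0.0002]
(0, -140, 133) shift [ 0.0006 -0.0025  0.0126] turn [0.0095 0.0048 0.0002]
```

View pics/side7.png

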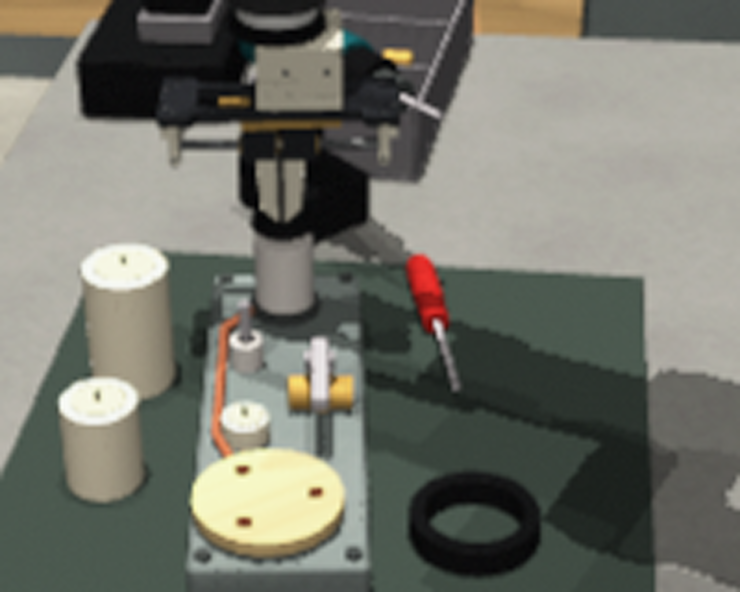

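The pin tip has risen to zoomed (246,312), so the stroke counts. More strokes with a little less overpress.

Request:
carry_out(moves=[0,-0.002,-0.05,0.009,0.005,0,0,0,-0.002,-0.08,0.009,0.005,0,0,0,-0.002,-0.08,0.009,0.005,0,0,0,-0.002,-0.08,0.009,0.005,0,0,0,-0.002,-0.04,0.009,0.005,0,0,0,-0.002,0,0.009,0.005,0,0,0,-0.002,0.01,0.009,0.005,0,0,0,-0.002,0.01,0.009,0.005,0,0])

```text
time: 9.4
tool_pos: [617.7, -175.3, 138.1]
tcp_rot: [3.138, 0.002, 1.701]
contact_force: [-8.5, 3.3, 31.2]
grip_width: 0.2
```

Request:
carry_out(moves=[0,-0.002,-0.05,0.005,0.003,0,0,0,-0.002,-0.08,0.005,0.003,0,0,0,-0.002,-0.08,0.005,0.003,0,0,0,-0.002,-0.08,0.005,0.003,0,0,0,-0.002,-0.04,0.005,0.003,0,0,0,-0.002,0,0.005,0.003,0,0,0,-0.002,0.01,0.005,0.003,0,0,0,-0.002,0.01,0.005,0.003,0,0])

```text
time: 10.2
tool_pos: [617.5, -175.7, 138.0]
tcp_rot: [3.137, 0.003, 1.701]
contact_force: [-8.6, 2.6, 31.1]
grip_width: 0.8
```

Request:
carry_out(moves=[0,-0.002,-0.05,0.005,0.003,0,0,0,-0.002,-0.08,0.005,0.003,0,0,0,-0.002,-0.08,0.005,0.003,0,0,0,-0.002,-0.08,0.005,0.003,0,0,0,-0.002,-0.04,0.005,0.003,0,0,0,-0.002,0,0.005,0.003,0,0,0,-0.002,0.01,0.005,0.003,0,0,0,-0.002,0.01,0.005,0.003,0,0])

```text
time: 11.0
tool_pos: [617.2, -176.0, 138.0]
tcp_rot: [3.137, 0.003, 1.702]
contact_force: [-8.4, 3.2, 30.2]
grip_width: 0.4
```

```bash
python3 - <<'E'
from h import *
import cv2
status(); mv(0,-140,170);mv(0,-140,133)
for n,(r0,r1,c0,c1) in (("side",(180,300,240,390)),):
    im=capture(n)[:,:,::-1]; cv2.imwrite(f"pics/{n}8.png",cv2.resize(im[r0:r1,c0:c1],None,fx=5,fy=5,interpolation=cv2.INTER_CUBIC))
for z in (55,92,97,100): print(z,(proj("side",[*Hw(30,-55),z])-[240,180])*5)
E
```

```text
t 11.0 pos [ 617.2 -176.   138. ] H [   0.2 -141.1] rpy [3.1368e+00 3.1000e-03 1.7016e+00] F [-8.4  3.2 30.2] grip 0.4
(0, -140, 170) shift [ 0.0025 -0.0002 -0.0799] turn [0.0091 0.006  0.0015]
(0, -140, 133) shift [ 0.0028 -0.0007  0.0126] turn [0.0091 0.006  0.0015]
55 [331.64892515 256.93054755]
92 [329.39149258 204.34943657]
97 [329.08138151 197.12619337]
100 [328.89472717 192.77855847]
```

View pics/side8.png

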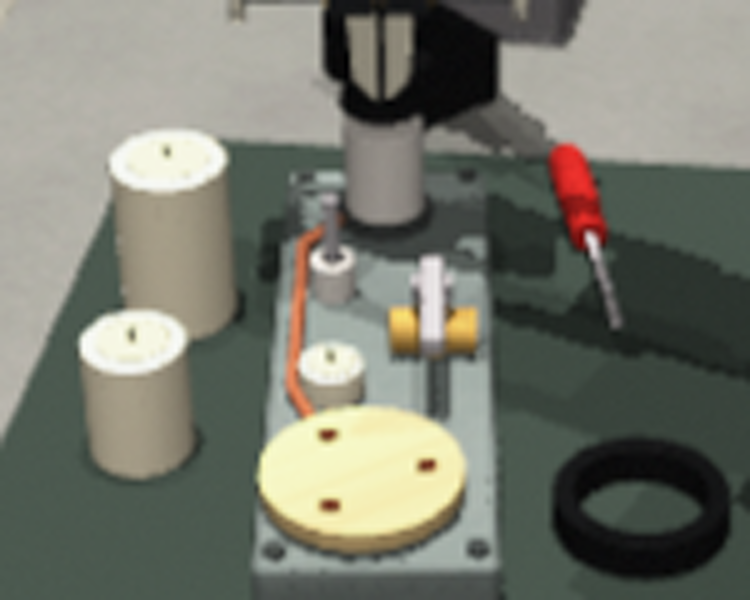

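The pin tip is at about row 198, or roughly 97 mm, which is fully out. I'll add one safety stroke, then lift clear.

Request:
carry_out(moves=[0.002,0,-0.05,0.005,0.003,0,0,0.002,0,-0.08,0.005,0.003,0,0,0.002,0,-0.08,0.005,0.003,0,0,0.002,0,-0.08,0.005,0.003,0,0,0.002,0,-0.04,0.005,0.003,0,0,0.002,0,0,0.005,0.003,0,0,0.002,0,0.01,0.005,0.003,0,0,0.002,0,0.01,0.005,0.003,0,0])

```text
time: 11.85
tool_pos: [617.7, -175.4, 138.0]
tcp_rot: [3.136, 0.004, 1.702]
contact_force: [-8.4, 3.6, 31.3]
grip_width: 0.4
```

Request:
carry_out(moves=[0.002,0,-0.05,0.005,0.003,0,0,0.002,0,-0.1,0.005,0.003,0,0,0.002,0,-0.2,0.005,0.003,0,0,0.002,0,-0.25,0.005,0.003,0,0,0.002,-0.1,-0.3,0.005,0.003,0,0,0.002,-0.2,-0.3,0.005,0.003,0,0,0.002,-0.3,-0.3,0.005,0.003,0,0,0.002,-0.3,-0.3,0.005,0.003,0,0])

```text
time: 12.65
tool_pos: [493.2, -189.4, 255.5]
tcp_rot: [-3.139, -0.001, 1.7]
contact_force: [0.1, 0.7, 1.3]
grip_width: 0.2
```

```bash
python3 - <<'E'
from h import *
import cv2
status()
for n,(r0,r1,c0,c1) in (("side",(150,300,220,410)),("top",(130,320,230,480))):
    im=capture(n)[:,:,::-1]; cv2.imwrite(f"pics/{n}full9.png",im); k=4 if n=='side' else 3; cv2.imwrite(f"pics/{n}9.png",cv2.resize(im[r0:r1,c0:c1],None,fx=k,fy=k,interpolation=cv2.INTER_CUBIC))
for z in (92,97,100): print(z,(proj("side",[*Hw(30,-55),z])-[220,150])*4)
for z in (145,141,121): print('cap',z,(proj("top",[*Hw(0,-140),z])-[230,130])*3,(proj("side",[*Hw(0,-140),z])-[220,150])*4)
E
```

```text
t 12.65 pos [ 493.2 -189.4  255.5] H [-124.4 -138.4] rpy [-3.1385e+00 -1.3000e-03  1.7000e+00] F [0.1 0.7 1.3] grip 0.2
92 [343.51319406 283.47954925]
97 [343.26510521 277.70095469]
100 [343.11578173 274.22284677]
cap 145 [556.46303065 251.46442481] [384.21360151 164.55610514]
cap 141 [555.26144452 252.82214669] [384.34363961 169.21495599]
cap 121 [549.4035306 259.441246 ] [384.98791557 192.29731043]
```

View pics/side9.png

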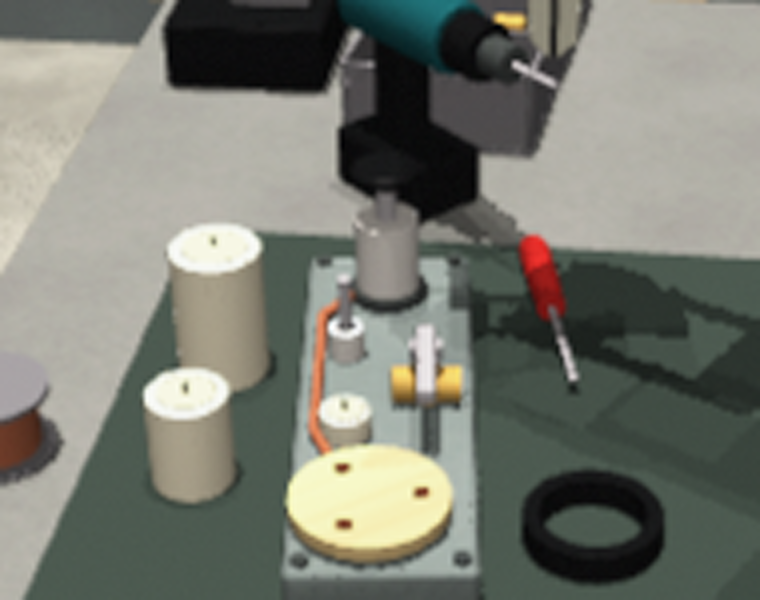

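View pics/top9.png

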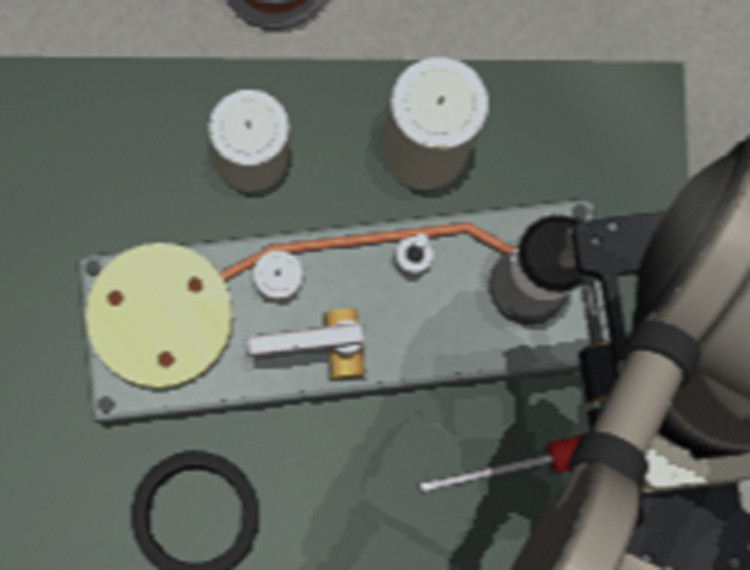

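```bash
python3 -c "
from h import *
status(); print(close_job())"
```

```text
t 12.75 pos [ 497.3 -189.9  256.4] H [-120.4 -139.4] rpy [3.1401e+00 8.0000e-04 1.7007e+00] F [-0.2 -0.8  0.2] grip 0.8
the job is handed in; nothing more can be done
None
```

I closed the vent lever and pumped the plunger, and the job is handed in at about 12.8 s on the robot's clock. No verdict was reported.

- **Vent lever:** I pushed it with the shut fingertips until it met its stop, where the wrist force reached about 21 N. Both cameras showed it parallel to the plate, pointing at the disc.
- **Pump:** I made six full strokes to the bottom stop, with a wrist force of about 31 N on most of them. The first was checked to be at the bottom before the next began. The sixth was an extra one for safety.
- **Last checks:**
  - The pin tip stands at about 97 mm, roughly 42 mm out.
  - The plunger cap is back at its rest position.
  - The disc, candles, tea light, tape, screwdriver and drill look unmoved by eye; I did not measure them. The battery was outside the close-up pictures I viewed at the end, but the arm never went near it.
  - The wrist force is near zero, and the arm is clear of everything.

No check failed or disagreed.

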